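# Fit the V-rest post into the spring-plunger post holder

## Robot

A 7-joint arm with a two-finger parallel gripper is mounted at the origin on the work surface; the furniture and walls round the work are solid. World frame = base frame: x ahead of the robot, y to its left, z up, the work surface at z = 0. Lengths are in m, angles in degrees, forces in N, time in s.
With the tool pointing down it reaches from about 0.4 to 0.85 m from the base axis. Payload 10.4 kg.
Tool frame: the origin (TCP) lies at the centre of the arm's flange, where the gripper is bolted on; the fingertips stand 182 mm ahead of it and the grasp point (between the pads) lies 164 mm ahead of it (manip.tcp_to_grasp is the distance from the TCP to the grasp point, in m); z points along the fingers, y is the line along which they close (so a half turn about z gives the same grasp; the last joint's range is limited). The gripper opens to 87 mm and grips with 3 to 60 N. Pads are 19 mm wide; open, the fingers measure 117 mm over their backs; the gripper's body (75 mm by 190 mm) begins 51 mm behind the grasp point.
Start: joints at [64.767, 19.034, -3.707, 83.658, 1.238, 77.344, -5.071], TCP at [0.254, -0.571, 0.405] pointing down, gripper open.
Joint ranges: [-148.97, 148.97], [-28.65, 121.19], [-84.17, 76.75], [9.2, 138.47], [-72.65, 252.65], [3.7, 117.97], [-149.18, 149.18]. Speed limits (degrees/s): [127.2, 127.2, 159.86, 159.86, 180, 180, 180].

## Interface

Orientations are given as [roll, pitch, yaw] about the fixed x, y, z axes, in that order (R = Rz(yaw) Ry(pitch) Rx(roll)).
In Python, from cell import manip gives the robot as it stands. The module is installed in compiled form; this text tells all that it offers.
- The arm moves only by the tool carry_out, never from a script. Its argument "steps" is a list of rows, each an object of numbers: "dx", "dy", "dz": the shift along the world's x, y, z each as a share of 8 cm, from -1 to 1; "wx", "wy", "wz": the turn, a rotation vector about the world's x, y, z each as a share of 2 rad, from -1 to 1. In form: [{"dx": .., "dy": .., "dz": .., "wx": .., "wy": .., "wz": ..}, ...]. A call has 1 to 5 rows; each row is the pose to reach, as a shift and turn from the pose commanded when the call began; what a row does not reach only later rows make up. A row lasts 1/8 s, in which the tool goes at most 62.5 mm and 10.7 degrees, less where a joint would pass 70% of its speed; a pose out of reach is approached as far as the arm can. A call with a number of a shift or a turn outside -1 to 1 is refused whole. A call with a gripper value outside its range is refused whole. "fingers" is the opening, from -1 (shut) to 1 (fully open), set as the call begins (left out, the last holds). The fingers move at their own pace and stop on an object; "force" is the grip in N (left out, the last holds). Time passes only in rows, so rows that repeat a pose let the fingers close. It gives the time, the measured TCP pose, the force, the opening and the grip force at its end, in the units of the state.
- manip.state(): the state, without advancing time (a new reading comes with each control period).
- manip.grab_frame(name): name is "side" or "top" or "wrist"; returns the picture (400x640x3 uint8, blue, green, red); there is no depth.
- manip.get_calibration(name): a dict with "K" (3x3 intrinsics, pixels), "dist" ([k1, k2, p1, p2, k3] as OpenCV has them; the pictures are not rectified), "xyz" and "rotation" of the camera in the world. Camera axes: x right, y down, z forward; pixel columns grow to the right and rows downward; lengths in m; the calibration is good to about 2 mm. A picture is of the moment at which its call begins: read the wrist's pose just before it. get_calibration takes no time and is no camera call; for the wrist camera it gives the pose at the moment of the call.
- manip.close_job(): hands the job in; it is judged then, once.
The state is a dict: "time_s": time; "joints": joint angles; "joint_velocities": joint speeds; "joint_efforts": joint torques, N m; "position": TCP position; "eef_rot": TCP orientation; "wrist_force": force on the tool from outside, world axes, zero at the start; "wrist_torque": the same for the moment, N m; "grip_width": opening from 0.0 (shut) to 1.0 (fully open); "grip_force": force on a finger pad.
Only numpy, scipy, OpenCV 4.12 (cv2) and the standard library are available. Lean on these libraries where they do the work, as an engineer would, in place of code of your own. Each camera call takes 0.05 s, during which the arm holds its last target. There are 200 camera calls.

## Task

Take the post with the V-notched top out of the wooden storage block and slide it, upright, down into the grey post holder, pushing past the side spring plunger until its collar sits fully home on the holder's rim. Let go of it there, gripped by the plunger, and leave the round-topped post where it stands.

Things in the scene. Friction and masses are not known exactly. Their poses are not given: they have to be found in the camera images.
- v_post: Steel post, 0.16 kg, upright in a hole of the wooden storage block (68 mm tall, two holes 70 mm apart; either post in either). Origin: centre of foot, z up. Above the foot: tip tapering 8 to 18 mm over 14 mm; 18 mm shank to 60; 44 mm collar 60 to 66, resting on the block; dark round barrel, 32 mm across, 66 to 126 (grip it from above, any yaw); V-notched prongs to 145 mm.
- dome_post: Bystander to leave alone: the other post in the storage block, the same up to 126 mm but with a plain domed top, 141 mm long in all. Origin: centre of its foot, z up.
- post_holder: Fixed grey holder: flange 80 x 120 x 10 mm, block 56 x 56 mm, rim 78 mm above the bench. Origin: on the bench, on the axis of its vertical bore, z up. Smooth oiled bore 24 mm wide, 64 mm deep from the rim, mouth flared to 38 mm (7 mm deep). The spring plunger's black knob sticks out on its +y side, to 70 mm from the axis, 42 mm above the bench. Post home: collar on rim, foot 18 mm above the bench.
- plunger (a joint): Travel (m) of the holder's spring plunger: 0 = at rest, round nose standing 10 mm into the bore, 36 mm below the rim; it grows as the nose is pushed back (about 4 mm by a shank). The spring presses with 2 to 7 N: a post dropped in hangs up on it askew and must be pushed down, with under 10 N.
Not all that is in view belongs to the job. Of the things shaped like the post_holder, the grey one is meant.

How it is judged:
By the outcome, as a careful person would: the job done as asked, in the order asked, and still so for the second after the job is handed in, with the robot touching nothing.
It also fails if it takes over 51 s, if anything falls off the work surface, if the arm or the gripper's body presses on something with over 40 N, if the wrist force passes 120 N, or if a joint passes its speed limit or range.

## Working session

There is one attempt and no reset: what is moved stays moved. The work goes in short steps, Python scripts to look and compute and a tool call to move; the robot and the scene stay as the last step left them, time stands still between calls to the robot, and variables do not carry over. Pictures are saved under pics/ and viewed, at most 10 in all, crops included, and the job is handed in when it is done.

Besides the shell and the picture viewer there is one more tool, called after "Request:" as name([rows], argument=value, ...), one row to a line, values as JSON. carry_out: Moves the arm, as the interface text tells. Its arguments: {"type":"object","properties":{"steps":{"type":"array","items":{"type":"object","properties":{"dx":{"type":"number","minimum":-1,"maximum":1},"dy":{"type":"number","minimum":-1,"maximum":1},"dz":{"type":"number","minimum":-1,"maximum":1},"wx":{"type":"number","minimum":-1,"maximum":1},"wy":{"type":"number","minimum":-1,"maximum":1},"wz":{"type":"number","minimum":-1,"maximum":1}}}},"fingers":{"type":"number"},"force":{"type":"number"}},"required":["steps"]}

```bash
mkdir -p pics; python3 - <<'E'
from cell import manip
import cv2
for n in("side","top"):
    cv2.imwrite(f"pics/{n}0.png",manip.grab_frame(n)); c=manip.get_calibration(n); print(n,c)
s=manip.state();print({k:s[k] for k in("time_s","position","eef_rot","grip_width","wrist_force")})
E
```

```text
side {'K': array([[502.01190098,   0.        , 303.99836432],
       [  0.        , 502.01190098, 192.73260383],
       [  0.        ,   0.        ,   1.        ]]), 'dist': array([-0.04549892,  0.        ,  0.        ,  0.        ,  0.        ]), 'xyz': array([0.71966651, 0.69052572, 0.78409966]), 'rotation': array([-129.95243989,    1.14376268,  162.40816314])}
top {'K': array([[426.05360881,   0.        , 315.12826483],
       [  0.        , 426.05360881, 195.89446344],
       [  0.        ,   0.        ,   1.        ]]), 'dist': array([-0.04568952,  0.        ,  0.        ,  0.        ,  0.        ]), 'xyz': array([ 0.4119537 , -0.14048876,  0.90997154]), 'rotation': array([-173.73468653,   -0.19225669,  -88.89296509])}
{'time_s': 0.1, 'position': array([ 0.25354491, -0.571129  ,  0.40404813]), 'eef_rot': array([-1.79928481e+02,  2.18335412e-03,  2.39391216e+01]), 'grip_width': 1.0017688381473997, 'wrist_force': array([ 0.21152911, -0.24713492,  0.6485584 ])}
```

View pics/side0.png

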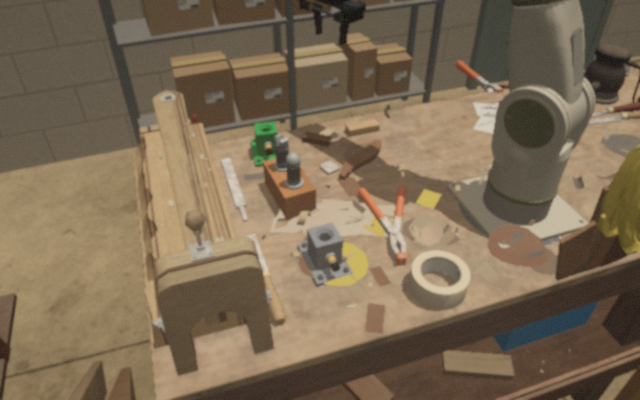

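View pics/top0.png

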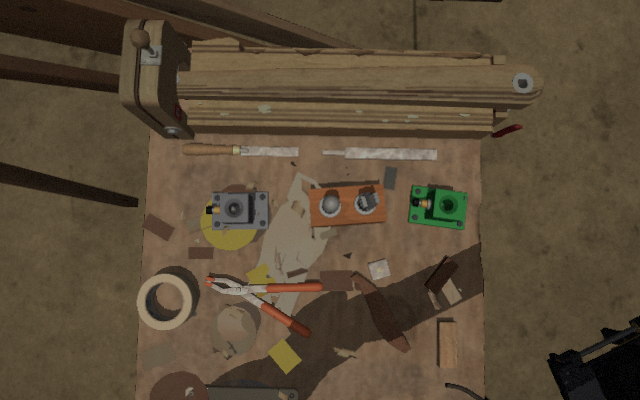

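The side view shows the grey holder at about (323,240), the green one at (265,140), and posts at (282,148) and (293,165). The top view shows grey (235,209) and green (448,205), with posts at (330,203), which looks domed, and (367,202), which looks notched. I'll check with close crops.

```bash
cat > h.py <<'E'
import numpy as np,cv2
from scipy.spatial.transform import Rotation as R
from cell import manip
def ray(c,uv):
    p=cv2.undistortPoints(np.array([[uv]],float),c["K"],c["dist"])[0,0]
    return R.from_euler("xyz",c["rotation"],degrees=True).as_matrix()@[p[0],p[1],1]
def onz(c,uv,z):
    d=ray(c,uv); o=np.array(c["xyz"]); return (o+d*(z-o[2])/d[2]).round(4)
def proj(c,P):
    r=R.from_euler("xyz",c["rotation"],degrees=True).as_matrix()
    return cv2.projectPoints(np.atleast_2d(P).astype(float),cv2.Rodrigues(r.T)[0],-r.T@c["xyz"],c["K"],c["dist"])[0][:,0]
E
python3 - <<'E'
from h import *
a=cv2.imread("pics/top0.png")[160:250,190:400]; b=cv2.imread("pics/side0.png")[120:300,230:370]
a=cv2.resize(a,None,fx=3.8,fy=3.8,interpolation=2); b=cv2.resize(b,None,fx=1.4,fy=1.4,interpolation=2)
o=np.zeros((a.shape[0]+b.shape[0],a.shape[1],3),np.uint8);o[:a.shape[0]]=a;o[a.shape[0]:,:b.shape[1]]=b
cv2.imwrite("pics/crop1.png",o)
c=manip.get_calibration("top")
for n,uv,z in(("holder rim",(235,209),.078),("Vtop",(367,202),.145),("dome",(330,203),.145),("green",(448,205),.078)):print(n,onz(c,uv,z))
E
```

```text
holder rim [0.4744 0.015  0.078 ]
Vtop [ 0.4867 -0.2353  0.145 ]
dome [ 0.4836 -0.1685  0.145 ]
green [ 0.4904 -0.4037  0.078 ]
```

View pics/crop1.png

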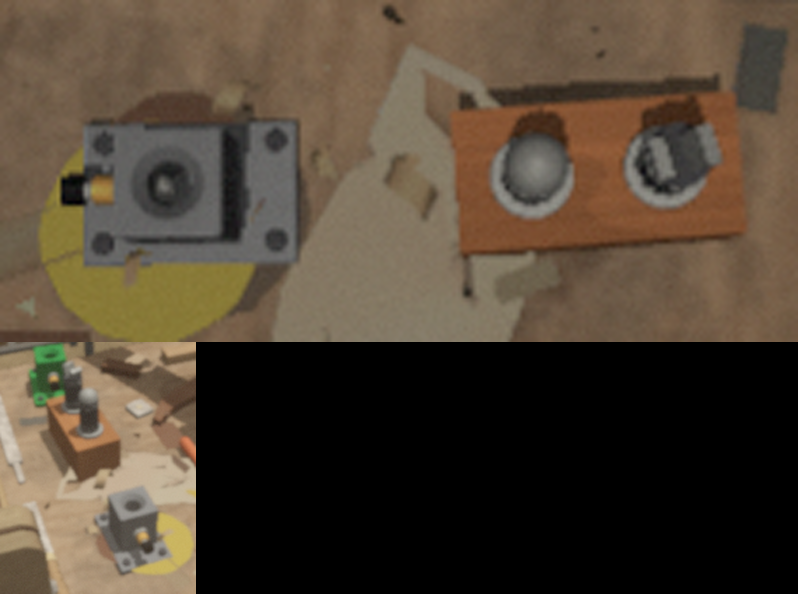

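Candidates in the top view:
- **Posts:** (330,203) has a plain dome. (367,202) shows two prongs with a notch, so it is the V post.
- **Holders:** grey at (234,208) is the one wanted. Green at (448,205) is not.

The crop confirms the choice, so I'll start moving.

Request:
carry_out([
  {"dx":0.29,"dy":0.42,"wz":0.06},
  {"dx":0.58,"dy":0.84,"wz":0.12},
], fingers=1)

```text
validation failed for argument at $.st...
```

Request:
carry_out([
  {"dx":0.29,"dy":0.42,"wz":0.06},
  {"dx":0.58,"dy":0.84,"wz":0.12},
])

```text
validation failed for argument at $.st...
```

Request:
carry_out([
  {"dx":0.29,"dy":0.42,"wz":0.06},
  {"dx":0.58,"dy":0.84,"wz":0.12},
])

```text
validation failed for argument at $.st...
```

Request:
carry_out([
  {"dx":0.29,"dy":0.42,"wz":0.06},
  {"dx":0.58,"dy":0.84,"wz":0.12},
  {"dx":0.58,"dy":0.84,"wz":0.12},
])

```text
validation failed for argument at $.st...
```

```bash
python3 - <<'E'
from h import *
s=manip.state();c=manip.get_calibration("wrist");im=manip.grab_frame("wrist");cv2.imwrite("pics/w1.png",im)
print({k:s[k] for k in("time_s","position","eef_rot")},c["xyz"],c["rotation"])
t=manip.get_calibration("top")
print("V collar",onz(t,(365.8,203.4),.074),"dome collar",onz(t,(330.3,205.4),.074),"holder",onz(t,(234,208.4),.078))
print(proj(c,[[.487,-.236,.15],[.484,-.168,.149],[.4744,.015,.078]]))
E
```

```text
{'time_s': 0.1, 'position': array([ 0.25354491, -0.571129  ,  0.40404813]), 'eef_rot': array([-1.79928481e+02,  2.18335412e-03,  2.39391216e+01])} [ 0.32448502 -0.53951062  0.38411001] [ 1.63518905e+02  7.10126799e-02 -6.60560927e+01]
V collar [ 0.4909 -0.2417  0.074 ] dome collar [ 0.4855 -0.1718  0.074 ] holder [0.4755 0.017  0.078 ]
[[  58.31253246 -205.53159827]
 [  89.61830419  -95.30617993]
 [  77.12005166  -37.67340545]]
```

View pics/w1.png

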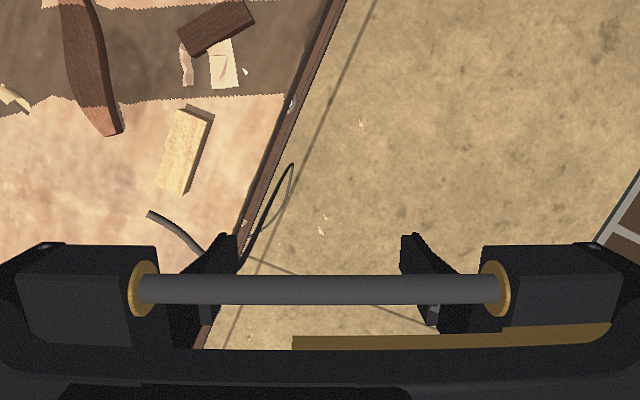

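The moves were refused, so the wrist view only shows the bench edge from the start pose. I'll retry with every field filled in.

Request:
carry_out([
  {"dx":0.29,"dy":0.41,"dz":0,"wx":0,"wy":0,"wz":0.06},
  {"dx":0.58,"dy":0.82,"dz":0,"wx":0,"wy":0,"wz":0.12},
], fingers=1, force=30)

```text
time_s: 0.4
position: [0.3003, -0.5049, 0.4043]
eef_rot: [-180.0, -0.0, 37.9]
wrist_force: [0.8, -0.1, 0.6]
grip_width: 1.001
grip_force: 0.0
```

Request:
carry_out([
  {"dx":0.29,"dy":0.41,"dz":0,"wx":0,"wy":0,"wz":0.06},
  {"dx":0.58,"dy":0.82,"dz":0,"wx":0,"wy":0,"wz":0.12},
])

```text
time_s: 0.65
position: [0.347, -0.4389, 0.4046]
eef_rot: [-180.0, -0.0, 51.7]
wrist_force: [1.2, 0.8, 0.8]
grip_width: 0.998
grip_force: 0.0
```

Request:
carry_out([
  {"dx":0.29,"dy":0.41,"dz":0,"wx":0,"wy":0,"wz":0.06},
  {"dx":0.58,"dy":0.82,"dz":0,"wx":0,"wy":0,"wz":0.12},
])

```text
time_s: 0.9
position: [0.3934, -0.3732, 0.4046]
eef_rot: [-180.0, -0.0, 65.4]
wrist_force: [0.3, -0.2, -0.0]
grip_width: 0.996
grip_force: 0.0
```

Request:
carry_out([
  {"dx":0.25,"dy":0.35,"dz":0,"wx":0,"wy":0,"wz":0.06},
  {"dx":0.5,"dy":0.7,"dz":0,"wx":0,"wy":0,"wz":0.12},
  {"dx":0.5,"dy":0.7,"dz":0,"wx":0,"wy":0,"wz":0.12},
])

```text
time_s: 1.27
position: [0.4344, -0.3159, 0.4047]
eef_rot: [180.0, -0.1, 79.3]
wrist_force: [-0.4, -0.9, -0.1]
grip_width: 1.001
grip_force: 0.0
```

```bash
python3 - <<'E'
from h import *
s=manip.state();c=manip.get_calibration("wrist");im=manip.grab_frame("wrist");cv2.imwrite("pics/w2.png",im)
print({k:s[k] for k in("time_s","position","eef_rot")},c["xyz"],c["rotation"])
print(proj(c,[[.491,-.2417,.074],[.4855,-.1718,.074],[.4755,.017,.078]]))
E
```

```text
{'time_s': 1.275, 'position': array([ 0.43439194, -0.31586863,  0.40471902]), 'eef_rot': array([ 1.79980862e+02, -5.29519970e-02,  7.92820500e+01])} [ 0.44856263 -0.23926621  0.38487196] [ 1.63569679e+02 -3.07676375e-02 -1.07143526e+01]
[[ 365.31153129   94.02913327]
 [ 346.27140019   12.37383085]
 [ 291.35634153 -228.10133465]]
```

View pics/w2.png

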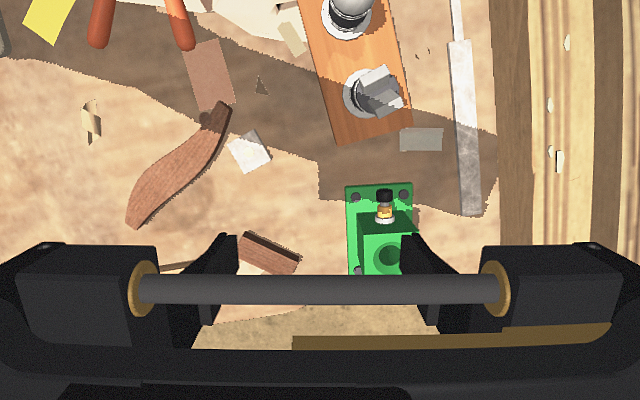

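The wrist view shows the V post at about (368,94), with its notch and prongs clear. The dome is at (346,12) and the green holder at (385,235). Projecting the top-camera estimate lands within 3 px, so I'll move over the post and go down.

Request:
carry_out([
  {"dx":0.36,"dy":0.46,"dz":0,"wx":0,"wy":0,"wz":0.05},
  {"dx":0.72,"dy":0.92,"dz":-0.3,"wx":0,"wy":0,"wz":0.093},
  {"dx":0.72,"dy":0.92,"dz":-0.6,"wx":0,"wy":0,"wz":0.093},
  {"dx":0.72,"dy":0.92,"dz":-0.6,"wx":0,"wy":0,"wz":0.093},
])

```text
time_s: 1.82
position: [0.4895, -0.2457, 0.355]
eef_rot: [-179.8, -0.1, 89.5]
wrist_force: [0.4, 0.1, 0.8]
grip_width: 1.001
grip_force: 0.0
```

```bash
python3 - <<'E'
from h import *
s=manip.state();c=manip.get_calibration("wrist");im=manip.grab_frame("wrist");im2=manip.grab_frame("top")
print({k:s[k] for k in("time_s","position","eef_rot")},c["xyz"],c["rotation"])
P=proj(c,[[.492,-.2415,.153],[.492,-.2415,.074],[.4755,.017,.078]]);print(P)
s2=manip.grab_frame("side")
o=np.hstack([im[:, :],cv2.resize(s2[100:230,220:340],(160,173)) if 0 else np.vstack([cv2.resize(s2[110:230,230:330],(160,192)),np.zeros((208,160,3),np.uint8)])])
cv2.imwrite("pics/w3.png",o)
E
```

```text
{'time_s': 1.825, 'position': array([ 0.48946857, -0.24568141,  0.3550382 ]), 'eef_rot': array([-1.79804100e+02, -7.15953388e-02,  8.94831036e+01])} [ 0.48976306 -0.16771063  0.33520672] [163.58529698   0.1837543   -0.51230791]
[[ 324.54320228  230.3944688 ]
 [ 323.20568311  193.92931945]
 [ 295.63243642 -183.01779171]]
```

View pics/w3.png

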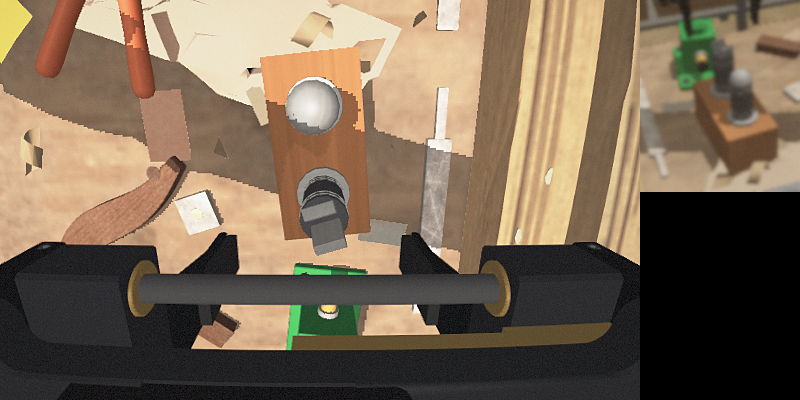

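The notch is at (324,227) against a prediction of (324.5,230), so the estimate is good. I'll descend and grip.

Request:
carry_out([
  {"dx":0.02,"dy":0.04,"dz":-0.3,"wx":0,"wy":0,"wz":0.005},
  {"dx":0.02,"dy":0.04,"dz":-0.65,"wx":0,"wy":0,"wz":0.005},
  {"dx":0.02,"dy":0.04,"dz":-0.98,"wx":0,"wy":0,"wz":0.005},
  {"dx":0.02,"dy":0.04,"dz":-0.98,"wx":0,"wy":0,"wz":0.005},
])

```text
time_s: 2.48
position: [0.4914, -0.2423, 0.2778]
eef_rot: [-179.9, -0.0, 90.1]
wrist_force: [0.1, -0.2, 0.4]
grip_width: 0.998
grip_force: 0.0
```

Request:
carry_out([
  {"dx":0,"dy":0,"dz":0,"wx":0,"wy":0,"wz":0},
  {"dx":0,"dy":0,"dz":0,"wx":0,"wy":0,"wz":0},
  {"dx":0,"dy":0,"dz":0,"wx":0,"wy":0,"wz":0},
  {"dx":0,"dy":0,"dz":0,"wx":0,"wy":0,"wz":0},
  {"dx":0,"dy":0,"dz":0,"wx":0,"wy":0,"wz":0},
], fingers=-1, force=35)

```text
time_s: 3.1
position: [0.492, -0.2416, 0.2785]
eef_rot: [180.0, 0.0, 90.2]
wrist_force: [0.4, -1.2, 1.6]
grip_width: 0.516
grip_force: 0.0
```

Request:
carry_out([
  {"dx":0,"dy":0,"dz":0,"wx":0,"wy":0,"wz":0},
  {"dx":0,"dy":0,"dz":0,"wx":0,"wy":0,"wz":0},
  {"dx":0,"dy":0,"dz":0,"wx":0,"wy":0,"wz":0},
])

```text
time_s: 3.48
position: [0.492, -0.2416, 0.2784]
eef_rot: [180.0, -0.0, 90.2]
wrist_force: [1.1, 0.1, 0.5]
grip_width: 0.362
grip_force: 35.0
```

Gripped: opening 31.5 mm at 35 N. Next I'll lift the foot above the dome's height.

Request:
carry_out([
  {"dx":0,"dy":0,"dz":0.3,"wx":0,"wy":0,"wz":0},
  {"dx":0,"dy":0,"dz":0.65,"wx":0,"wy":0,"wz":0},
  {"dx":0,"dy":0,"dz":1,"wx":0,"wy":0,"wz":0},
])

```text
time_s: 3.85
position: [0.4918, -0.2416, 0.3589]
eef_rot: [-180.0, -0.0, 90.2]
wrist_force: [0.1, -0.6, -1.9]
grip_width: 0.361
grip_force: 35.0
```

Request:
carry_out([
  {"dx":0,"dy":0,"dz":0.5,"wx":0,"wy":0,"wz":0},
  {"dx":0,"dy":0,"dz":1,"wx":0,"wy":0,"wz":0},
  {"dx":0,"dy":0,"dz":1,"wx":0,"wy":0,"wz":0},
  {"dx":0,"dy":0,"dz":1,"wx":0,"wy":0,"wz":0},
])

```text
time_s: 4.35
position: [0.4918, -0.2416, 0.4373]
eef_rot: [-179.9, -0.0, 90.2]
wrist_force: [0.1, -0.1, -2.6]
grip_width: 0.357
grip_force: 35.0
```

Request:
carry_out([
  {"dx":0,"dy":0.3,"dz":0.05,"wx":0,"wy":0,"wz":0},
  {"dx":-0.05,"dy":0.65,"dz":0.05,"wx":0,"wy":0,"wz":0},
  {"dx":-0.07,"dy":1,"dz":0.05,"wx":0,"wy":0,"wz":0},
])

```text
time_s: 4.72
position: [0.4861, -0.1597, 0.4413]
eef_rot: [-179.9, -0.1, 90.2]
wrist_force: [0.3, -0.6, -0.9]
grip_width: 0.358
grip_force: 35.0
```

Request:
carry_out([
  {"dx":0,"dy":0.3,"dz":0,"wx":0,"wy":0,"wz":0},
  {"dx":-0.05,"dy":0.65,"dz":0,"wx":0,"wy":0,"wz":0},
  {"dx":-0.07,"dy":1,"dz":0,"wx":0,"wy":0,"wz":0},
])

```text
time_s: 5.1
position: [0.4802, -0.0797, 0.4414]
eef_rot: [-179.9, -0.0, 90.2]
wrist_force: [0.5, 0.8, -2.2]
grip_width: 0.36
grip_force: 35.0
```

Request:
carry_out([
  {"dx":0,"dy":0.3,"dz":-0.1,"wx":0,"wy":0,"wz":0},
  {"dx":-0.05,"dy":0.65,"dz":-0.3,"wx":0,"wy":0,"wz":0},
  {"dx":-0.06,"dy":1,"dz":-0.5,"wx":0,"wy":0,"wz":0},
  {"dx":-0.06,"dy":1,"dz":-0.5,"wx":0,"wy":0,"wz":0},
])

```text
time_s: 5.6
position: [0.475, 0.0013, 0.4006]
eef_rot: [-179.8, -0.0, 90.4]
wrist_force: [-0.1, -0.9, -1.1]
grip_width: 0.36
grip_force: 35.0
```

```bash
python3 - <<'E'
from h import *
s=manip.state();c=manip.get_calibration("wrist");im=manip.grab_frame("wrist");s2=manip.grab_frame("side")
print({k:s[k] for k in("time_s","position","eef_rot","grip_width","grip_force","wrist_force")})
print("wrist proj holder",proj(c,[[.4755,.017,.078]]))
d=manip.get_calibration("side");print("side rim",proj(d,[[.4755,.017,.078]]))
z=s["position"][2]-.2785+.008; print("foot z",z, proj(d,[[*s["position"][:2],z+k] for k in(0,.063,.126)]))
o=np.zeros((600,800,3),np.uint8); o[:250,:400]=cv2.resize(im,(400,250)); o[:600,400:]=cv2.resize(s2[125:305,260:380],(400,600),interpolation=2)
cv2.imwrite("pics/w4.png",o)
E
```

```text
{'time_s': 5.6, 'position': array([0.47495264, 0.00134839, 0.40060416]), 'eef_rot': array([-1.79818127e+02, -4.11834832e-02,  9.04413539e+01]), 'grip_width': 0.3600011240333112, 'grip_force': 34.99996386934072, 'wrist_force': array([-0.06139971, -0.85169098, -1.08346294])}
wrist proj holder [[320.75413132 169.71739777]]
side rim [[325.67743703 233.34093525]]
foot z 0.13010416253871376 [[323.47808278 208.87054148]
 [323.6454773  183.76516712]
 [323.82280523 156.40826556]]
```

View pics/w4.png

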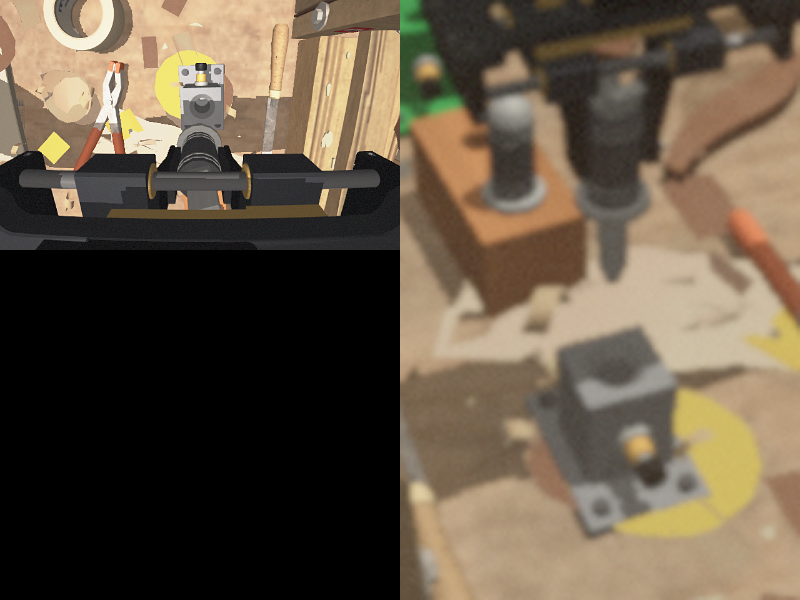

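In the side view the post hangs straight, with its foot at (323.6,208.4), matching the prediction. The bore is near wrist pixel (321.6,166), and side (328,233). I'll take one closer look for the bore centre.

```bash
python3 - <<'E'
from h import *
c=manip.get_calibration("wrist");im=manip.grab_frame("wrist");s2=manip.grab_frame("side")
np.save("wc.npy",c,allow_pickle=True)
o=np.hstack([cv2.resize(im[85:215,275:375],(400,520),interpolation=2),cv2.resize(s2[215:280,300:350],(400,520),interpolation=2)])
cv2.imwrite("pics/w5.png",o)
E
```

```text
(no output)
```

View pics/w5.png

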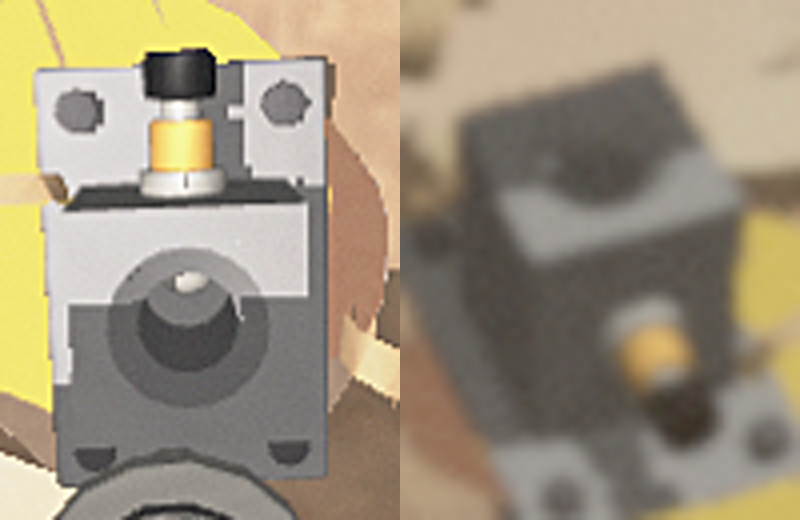

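```bash
python3 - <<'E'
from h import *
c=np.load("wc.npy",allow_pickle=True).item()
print(onz(c,(322,166.6),.078),onz(manip.get_calibration("side"),(324.7,235.3),.078),manip.state()["position"])
E
```

```text
[0.4781 0.0168 0.078 ] [0.4792 0.0216 0.078 ] [ 0.47597167 -0.00216148  0.40238971]
```

Request:
carry_out([
  {"dx":0.01,"dy":0.23,"dz":-0.1,"wx":0,"wy":0,"wz":0},
  {"dx":0.01,"dy":0.23,"dz":-0.3,"wx":0,"wy":0,"wz":0},
  {"dx":0.01,"dy":0.23,"dz":-0.55,"wx":0,"wy":0,"wz":0},
  {"dx":0.01,"dy":0.23,"dz":-0.75,"wx":0,"wy":0,"wz":0},
  {"dx":0.01,"dy":0.23,"dz":-0.75,"wx":0,"wy":0,"wz":0},
])

```text
time_s: 6.42
position: [0.4764, 0.0161, 0.341]
eef_rot: [-179.9, -0.0, 90.1]
wrist_force: [-0.4, -0.5, -2.1]
grip_width: 0.361
grip_force: 35.0
```

Request:
carry_out([
  {"dx":0,"dy":0,"dz":-0.06,"wx":0,"wy":0,"wz":0},
  {"dx":0,"dy":0,"dz":-0.12,"wx":0,"wy":0,"wz":0},
  {"dx":0,"dy":0,"dz":-0.18,"wx":0,"wy":0,"wz":0},
  {"dx":0,"dy":0,"dz":-0.24,"wx":0,"wy":0,"wz":0},
])

```text
time_s: 6.92
position: [0.4768, 0.0168, 0.323]
eef_rot: [180.0, 0.0, 90.2]
wrist_force: [-0.6, 0.2, -2.4]
grip_width: 0.361
grip_force: 35.0
```

Request:
carry_out([
  {"dx":0,"dy":-0.01,"dz":-0.05,"wx":0,"wy":0,"wz":0},
  {"dx":0,"dy":-0.02,"dz":-0.1,"wx":0,"wy":0,"wz":0},
  {"dx":0,"dy":-0.02,"dz":-0.15,"wx":0,"wy":0,"wz":0},
  {"dx":0,"dy":-0.02,"dz":-0.2,"wx":0,"wy":0,"wz":0},
])

```text
time_s: 7.42
position: [0.4769, 0.0147, 0.3071]
eef_rot: [180.0, 0.0, 90.1]
wrist_force: [0.5, -2.5, 1.0]
grip_width: 0.362
grip_force: 35.0
```

Request:
carry_out([
  {"dx":0,"dy":0,"dz":-0.04,"wx":0,"wy":0,"wz":0},
  {"dx":0,"dy":0,"dz":-0.09,"wx":0,"wy":0,"wz":0},
  {"dx":0,"dy":0,"dz":-0.13,"wx":0,"wy":0,"wz":0},
  {"dx":0,"dy":0,"dz":-0.16,"wx":0,"wy":0,"wz":0},
])

```text
time_s: 7.92
position: [0.4768, 0.015, 0.2941]
eef_rot: [-180.0, 0.0, 90.2]
wrist_force: [0.3, -3.6, 0.7]
grip_width: 0.359
grip_force: 35.0
```

Request:
carry_out([
  {"dx":0,"dy":0,"dz":-0.02,"wx":0,"wy":0,"wz":0},
  {"dx":0,"dy":0,"dz":-0.04,"wx":0,"wy":0,"wz":0},
  {"dx":0,"dy":0,"dz":-0.06,"wx":0,"wy":0,"wz":0},
  {"dx":0,"dy":0,"dz":-0.06,"wx":0,"wy":0,"wz":0},
])

```text
time_s: 8.43
position: [0.4767, 0.0151, 0.2893]
eef_rot: [-180.0, -0.0, 90.2]
wrist_force: [0.8, -3.8, -3.5]
grip_width: 0.361
grip_force: 35.0
```

Request:
carry_out([
  {"dx":0,"dy":0,"dz":-0.01,"wx":0,"wy":0,"wz":0},
  {"dx":0,"dy":0,"dz":-0.015,"wx":0,"wy":0,"wz":0},
  {"dx":0,"dy":0,"dz":-0.015,"wx":0,"wy":0,"wz":0},
])

```text
time_s: 8.8
position: [0.4768, 0.0152, 0.2885]
eef_rot: [180.0, 0.0, 90.2]
wrist_force: [-1.4, -4.7, 1.6]
grip_width: 0.357
grip_force: 35.0
```

Request:
carry_out([
  {"dx":0,"dy":0,"dz":-0.01,"wx":0,"wy":0,"wz":0},
  {"dx":0,"dy":0,"dz":-0.015,"wx":0,"wy":0,"wz":0},
  {"dx":0,"dy":0,"dz":-0.015,"wx":0,"wy":0,"wz":0},
])

```text
time_s: 9.18
position: [0.477, 0.0151, 0.2882]
eef_rot: [180.0, 0.0, 90.2]
wrist_force: [-5.8, -6.4, 14.0]
grip_width: 0.357
grip_force: 35.0
```

The collar met the rim at the expected height, with fz rising to 14 N. I'll release.

Request:
carry_out([
  {"dx":0,"dy":0,"dz":0.005,"wx":0,"wy":0,"wz":0},
  {"dx":0,"dy":0,"dz":0.005,"wx":0,"wy":0,"wz":0},
  {"dx":0,"dy":0,"dz":0.005,"wx":0,"wy":0,"wz":0},
  {"dx":0,"dy":0,"dz":0.005,"wx":0,"wy":0,"wz":0},
  {"dx":0,"dy":0,"dz":0.005,"wx":0,"wy":0,"wz":0},
], fingers=0.2)

```text
time_s: 9.8
position: [0.4768, 0.0152, 0.2875]
eef_rot: [-180.0, -0.0, 90.2]
wrist_force: [-0.2, 0.6, 0.0]
grip_width: 0.597
grip_force: 0.0
```

Request:
carry_out([
  {"dx":0,"dy":0,"dz":0.2,"wx":0,"wy":0,"wz":0},
  {"dx":0,"dy":0,"dz":0.5,"wx":0,"wy":0,"wz":0},
  {"dx":0,"dy":0,"dz":1,"wx":0,"wy":0,"wz":0},
])

```text
time_s: 10.18
position: [0.4765, 0.0152, 0.3687]
eef_rot: [-179.9, -0.0, 90.2]
wrist_force: [1.2, -0.8, 0.5]
grip_width: 0.597
grip_force: 0.0
```

Request:
carry_out([
  {"dx":0,"dy":-0.5,"dz":0.3,"wx":0,"wy":0,"wz":0},
  {"dx":0,"dy":-1,"dz":0.5,"wx":0,"wy":0,"wz":0},
  {"dx":0,"dy":-1,"dz":0.5,"wx":0,"wy":0,"wz":0},
])

```text
time_s: 10.55
position: [0.4768, -0.0678, 0.4098]
eef_rot: [179.8, 0.1, 89.9]
wrist_force: [0.6, 0.5, -0.7]
grip_width: 0.599
grip_force: 0.0
```

```bash
python3 - <<'E'
from h import *
c=manip.get_calibration("wrist");im=manip.grab_frame("wrist");s2=manip.grab_frame("side");d=manip.get_calibration("side")
print(manip.state()["position"],manip.state()["time_s"],"home axis at collar,barrel top,prong top: side",proj(d,[[.4768,.0155,.018+k] for k in(.066,.126,.145)]),proj(c,[[.4768,.0155,.018+k] for k in(.066,.126,.145)]))
o=np.hstack([cv2.resize(im,(400,250)),np.zeros((250,400,3),np.uint8)]);o=np.vstack([o,np.zeros((350,800,3),np.uint8)])
o[:,400:]=cv2.resize(s2[180:285,290:360],(400,600),interpolation=2)
o[250:,:400]=cv2.resize(im[0:210,200:440],(400,350))
cv2.imwrite("pics/w6.png",o)
E
```

```text
[ 0.47675022 -0.06460147  0.40834365] 10.65 home axis at collar,barrel top,prong top: side [[324.83369982 230.83364465]
 [325.04820079 208.33009959]
 [325.11892062 200.82018963]] [[317.63709148  93.17422161]
 [317.65672464  91.64243181]
 [317.66512177  90.98744915]]
```

View pics/w6.png

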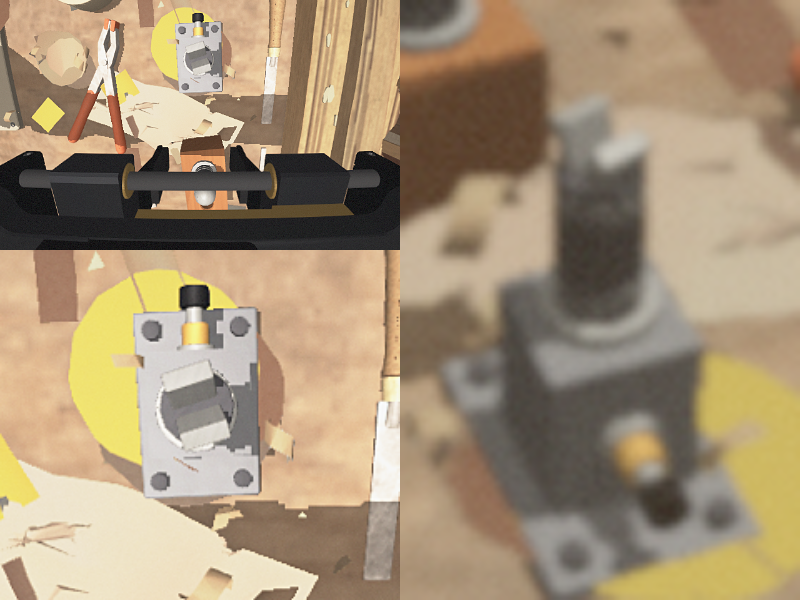

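The post stands upright in the grey holder with its collar on the rim. The notch is at wrist pixel (317,93) against a prediction of (318,91). The dome post is still in the block and the gripper is clear, so I'll hand in.

```bash
python3 -c "
from cell import manip
print(manip.close_job())"
```

```text
the job is handed in; nothing more can be done
None
```

The V-notched post is in the grey holder, upright with its collar on the rim and released there. The dome post was not touched. I handed the job in about 11 s into the 51 s limit, and no verdict came back.

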